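Lock an idler wheel's axle in V-blocks by its flat

TASK

Set the belt grinder's idler wheel up for a run-out check: lay its axle across both V-blocks, without letting it drop, with the wheel hanging clear between them. Then roll the axle in the V (its thin ends give a grip) until you feel its ground flat drop down flush onto a flank, so that the axle is locked while the wheel can still spin. Let go, and leave the other things on the bench where they are.

Things in the scene. Friction and masses are not known exactly. Their poses are not given: they have to be found in the camera images.
- wheel: Loose unit, about 0.9 kg: aluminium idler wheel, 64 mm diameter, 50 mm wide, turning with a light drag on sealed bearings on a dark steel axle 198 mm long through its middle. Lift it by gripping across the wheel's rim. Origin at the centre of wheel and axle; y along the axle; turns with the rim, not with the axle.
- axle_mid (a point): Middle of the axle (= wheel's centre); turns with the axle: y along it, z straight out of its flat. From here each way along y: wheel to 25 mm; D-section to 67 mm (25 mm diameter, one bright flat ground 4 mm deep: 8.5 mm from the axis, 18 mm wide); thin round end to 99 mm. At the start the flat faces within 75 degrees of straight up.
- spigot_a (a point): Centre of one thin round axle end (16 mm diameter, 32 mm long, a yellow paint line along it in line with the flat), 83 mm from axle_mid towards the axle's +y; same axes as axle_mid. Gripped here and turned about y, the whole axle turns.
- spigot_b (a point): Centre of the other thin round axle end (same size and paint line), 83 mm from axle_mid towards the axle's -y; same axes as axle_mid.
- vblocks: Two oiled steel V-blocks fixed on a 110 x 170 x 10 mm base plate. Origin under the plate's centre on the bench, z up, y along the two grooves, which are in line. Each block: 70 mm wide (x), 30 mm long (y), top 66 mm above the bench, standing 31 to 61 mm from the origin along +y and -y, so a 62 mm gap for the wheel. 90 degree V, open upward, 40 mm wide at the top, two flanks at 45 degrees.
- v_round (a point): Midway between the V-blocks, 63.7 mm above the bench: where the axle's axis lies while its round side rests in the V; axes as vblocks. With the flat flush on a flank the axis is 2.8 mm lower and 2.8 mm in x towards it, the flat facing 45 degrees obliquely down (either flank will do). As the flat comes on, the V's support falls away; let go within 10 degrees, the axle drops home by itself.
- chock: Wooden chock fixed to the bench, 95 x 100 mm, with two low wedges along its y, up to 23 mm high, in which the wheel's rim lies at the start, centre 47 mm above the bench, axle level along the chock's y. Origin under its centre.
- dial_mid (a point): Dial gauge on a magnetic-base stand, to be left alone: base 55 x 50 x 55 mm (this is the base's centre), post to 220 mm high, arm with the dial reaching 104 mm towards its +x at 185 mm height.
- angles: Two nested dark steel angle offcuts lying ridge up, to be left alone: about 75 mm wide, 122 mm long (y), 46 mm high; origin at the centre of the underside.
- wrench: Wrench lying flat, 180 mm long (x), to be left alone; origin at the centre of the underside.
- oil: White oil bottle with a red cap, 52 mm diameter, 130 mm tall, standing, to be left alone; origin at the centre of the underside.
Mind the look-alikes: they are no part of the job. What is shaped like the vblocks but green or red is not meant.

How it is judged:
On the way, in this order (a step that is already met when the one before it is completed fails the run):
1. the axle lies across both V-blocks (x of axle_mid in the frame of vblocks between -0.006 and 0.006 m and y of axle_mid in the frame of vblocks between -0.01 and 0.01 m and z of axle_mid in the frame of vblocks between 0.058 and 0.066 m and angle between the y axis of axle_mid and the y axis of vblocks, either way round below 0.05 rad), for 0.2 s.
2. the axle has been turned in the V until its flat lies flush on a flank (angle between axle_mid's own z axis and vertical between 2.27 and 2.44 rad and z of axle_mid in the frame of vblocks between 0.058 and 0.062 m), for 0.2 s.
At the end, for the whole second after the job is handed in: Axle level along both V-blocks (2 degrees), flat flush on either flank (5 degrees; axis at most 62 mm above the bench, a round axle would stand at 63.7), wheel clear of both blocks (centre within 5.5 mm of the middle), at rest and let go; bystanders not moved over 20 mm (all of step 2 and angle between axle_mid's own y axis and vertical between 1.54 and 1.6 rad and angle between the y axis of axle_mid and the y axis of vblocks, either way round below 0.03 rad and x of axle_mid in the frame of vblocks between -0.006 and 0.006 m and y of axle_mid in the frame of vblocks between -0.0055 and 0.0055 m and linear speed of wheel below 0.02 m/s and contact force between the fingers and wheel below 0.1 N); the robot touches nothing.
It fails at once if the wheel unit is dropped: let go and falling faster than 0.45 m/s (about 10 mm of free fall) (linear speed of wheel above 0.45 m/s and contact force between the fingers and wheel below 0.05 N).
It fails at once if the dial stand is moved by more than 20 mm (distance of dial_mid from where it was at the start of the episode above 0.02 m).
It fails at once if the angle offcuts are moved by more than 20 mm (distance of angles from where it was at the start of the episode above 0.02 m).
It fails at once if the wrench is moved by more than 20 mm (distance of wrench from where it was at the start of the episode above 0.02 m).
It fails at once if the oil bottle is moved by more than 20 mm (distance of oil from where it was at the start of the episode above 0.02 m).
It also fails if it takes over 64 s, if anything falls off the work surface, if the arm or the gripper's body presses on something with over 40 N, if the wrist force passes 120 N, or if a joint passes its speed limit or range.

ROBOT

A 6-joint arm with a two-finger parallel gripper is mounted at the origin on the work surface. World frame = base frame: x ahead of the robot, y to its left, z up, the work surface at z = 0. Lengths are in m, angles in rad, forces in N, time in s.
With the tool pointing down it reaches from about 0.3 to 0.775 m from the base axis. Payload 14.6 kg.
Tool frame: the origin (TCP) lies midway between the tips of the shut fingers; the grasp point (between the pads) lies 19 mm behind it; y points along the fingers, z is the direction in which the jaws open and shut, and the axes are right-handed (so a half turn about y gives the same grasp; the last joint's range is limited). The gripper opens to 94 mm and grips with 3 to 60 N. Pads are 16 mm wide; open, the fingers measure 119 mm over their backs; the gripper's body (75 mm by 177 mm) begins 78 mm behind the grasp point.
Start: joints at [-1.174, 0.3, 1.521, -0, 1.321, -0.067], TCP at [0.246, -0.492, 0.205] pointing down, gripper open.
Joint ranges: [-3.03, 3.03], [-0.79, 2.21], [0.23, 2.52], [-1.04, 4.18], [0, 3.07], [-2.55, 2.55]. Speed limits (rad/s): [2.22, 2.22, 2.57, 3.14, 3.14, 3.14].

INTERFACE

Orientations are given as a unit quaternion [w, x, y, z].
In Python, from plant import arm gives the robot as it stands. Calls block until the motion is done:
- arm.reach(position, orientation): joint-space move of the TCP to a pose.
- arm.move_straight(position, speed=0.15, rotation=None, threshold=None): straight line of the TCP; rotation=None keeps the orientation; speed is the mean speed in m/s. With threshold (N) it stops when the force on the tool has changed by that much, and returns True; else False.
- arm.move_joints(angles): joint-space move.
- arm.set_gripper(opening): finger opening in m; the grip force is fixed at half the most; returns when the fingers have stopped.
- arm.sleep(seconds).
- arm.inverse_kinematics(position, orientation): joint angles nearest the present ones, or None.
- arm.snapshot(name): name is "scene" or "top"; returns the picture (400x640x3 uint8, blue, green, red); there is no depth.
- arm.camera_params(name): a dict with "fovy" (degrees; the focal length in pixels is half the picture's height over the tangent of half this angle, whatever the lens; pixels are square), "cx", "cy" (the principal point, pixels), "T" (4x4, takes a point from camera to world coordinates). Camera axes: x right, y down, z forward; pixel columns grow to the right and rows downward; lengths in m; the calibration is good to about 2 mm. A picture is of the moment at which its call begins. camera_params takes no time and is no camera call.
A pose or a line that the arm cannot do raises arm.Unreachable and nothing moves.
- arm.job_done(): hands the job in, once; it reports no verdict.
Trained networks look in the newest picture that a camera, given by its name, has taken for a name from the list of things; names that differ only in an ending like _2 or _b are one class to them, and where a whole thing is asked for, a point or a joint stands for the part that bears it (a point fixed in the world has none). Each returns a list of dicts, best first, with "p" (0 to 1); they miss things now and then, are a little off and sometimes report something else, mostly with a low value. They report only what shows in the picture. A call takes as long as a camera call. They do not tell look-alikes from the thing itself.
- arm.trace(camera, label): "pixels" (400x640 bool, what is visible of it) and "pixel" ([column, row] in pixels, amid what is visible of it).
Readings, each from a call of its own:
- arm.get_time(): time.
- arm.get_joint_pos(): joint angles.
- arm.get_qd(): joint speeds.
- arm.get_effort(): joint torques, N m.
- arm.get_position(): TCP position.
- arm.get_orientation(): TCP orientation.
- arm.get_contact_force(): force on the tool from outside, world axes, zero at the start.
- arm.get_moment(): the same for the moment, N m.
- arm.get_finger_gap(): finger opening in m.
Only numpy, scipy, OpenCV 4.12 (cv2) and the standard library are available. Lean on these libraries where they do the work, as an engineer would, in place of code of your own. Each camera call takes 0.05 s, during which the arm holds its last target.

## Working session

There is one attempt and no reset: what is moved stays moved. The work goes in short steps, each a Python script; the robot and the scene stay as the last script left them, time stands still between calls to the robot, and variables do not carry over. Pictures are saved under pics/ and viewed, and the job is handed in when it is done.

```bash
ls; mkdir -p pics
python3 - <<'E'
from plant import arm
import cv2
for n in ["scene","top"]:
    im=arm.snapshot(n); cv2.imwrite(f"pics/{n}0.png",im); p=arm.camera_params(n); print(n,p)
print(arm.get_time(),arm.get_orientation(),arm.get_finger_gap())
E
```

```text
pics
scene {'fovy': 50.69230045675693, 'cx': 316.3848651366532, 'cy': 193.81515140320727, 'T': array([[ 0.3493681 ,  0.66426425, -0.66082897,  1.55952292],
       [ 0.93698349, -0.24916061,  0.24491006, -0.27326386],
       [-0.00196755, -0.7047496 , -0.7094534 ,  1.14006468],
       [ 0.        ,  0.        ,  0.        ,  1.        ]])}
top {'fovy': 46.0562356186186, 'cx': 313.1748367960717, 'cy': 188.03690826586302, 'T': array([[-0.02396258, -0.99104569,  0.13135539,  0.39178432],
       [-0.9996765 ,  0.02263344, -0.01160254,  0.09009059],
       [ 0.00852563, -0.13159092, -0.99126744,  1.59206584],
       [ 0.        ,  0.        ,  0.        ,  1.        ]])}
0.1 [ 0.16244457 -0.16257102  0.68853451 -0.68782458] 0.09393188448857309
```

View pics/scene0.png

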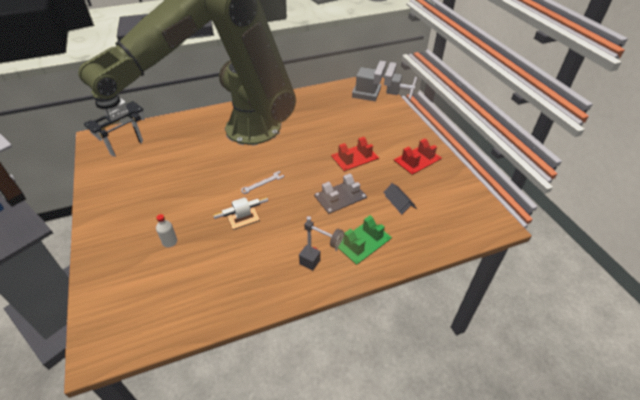

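View pics/top0.png

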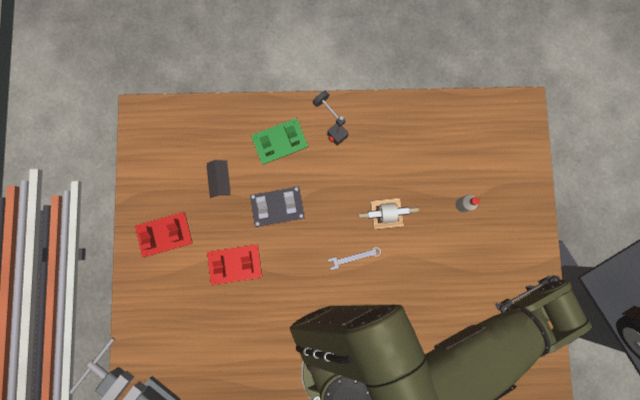

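```bash
cat > h.py <<'E'
import numpy as np, cv2
from plant import arm
def K(n):
    p=arm.camera_params(n); f=200/np.tan(np.radians(p["fovy"])/2)
    return f,p["cx"],p["cy"],p["T"]
def ray(n,uv,z):
    f,cx,cy,T=K(n); d=T[:3,:3]@np.array([(uv[0]-cx)/f,(uv[1]-cy)/f,1]); o=T[:3,3]
    return o+d*(z-o[2])/d[2]
def proj(n,P):
    f,cx,cy,T=K(n); q=(np.atleast_2d(P)-T[:3,3])@T[:3,:3]
    return np.c_[cx+f*q[:,0]/q[:,2],cy+f*q[:,1]/q[:,2]]
def crop(im,x0,y0,x1,y1,s,name):
    cv2.imwrite("pics/"+name,cv2.resize(im[y0:y1,x0:x1],None,fx=s,fy=s,interpolation=cv2.INTER_CUBIC))
E
python3 - <<'E'
from h import *
im=arm.snapshot("top"); sc=arm.snapshot("scene")
np.save("top0.npy",im);np.save("scene0.npy",sc)
a=im[165:240,240:315]; b=im[185:260-20,350:425]
crop(im,240,180,320,235,8,"tv.png"); crop(im,345,185,430,240,8,"tw.png")
crop(sc,205,185,285,235,9,"sw.png"); crop(sc,300,165,385,220,9,"sv.png")
for c in ["top","scene"]:
  for l in ["vblocks","wheel","chock","axle_mid","spigot_a"]:
    for r in arm.trace(c,l)[:6]:
        print(c,l,round(r["p"],2),np.round(r["pixel"],1),r["pixels"].sum(), np.round(np.argwhere(r["pixels"]).mean(0)[::-1],2))
        np.save(f"m_{c}_{l}_{int(r['pixel'][0])}.npy",r["pixels"])
E
```

```text
top vblocks 0.87 [278.  144.6] 1484 [279.75 141.04]
top vblocks 0.75 [235.7 266.8] 1705 [234.01 264.68]
top vblocks 0.7 [163.2 236. ] 1651 [163.47 234.6 ]
top vblocks 0.69 [216.3 178.2] 755 [218.2  178.26]
top wheel 0.7 [389.8 210.6] 551 [387.8 213. ]
top chock 0.67 [335.7 127.1] 580 [332.29 120.67]
top chock 0.58 [373.6 207.8] 349 [385.53 213.48]
top axle_mid 0.67 [379.7 214.9] 261 [388.29 212.82]
top spigot_a 0.72 [382.  211.7] 263 [388.37 212.76]
scene vblocks 0.89 [351.1 153.8] 950 [354.38 154.38]
scene vblocks 0.88 [365.1 239.4] 1350 [363.82 239.91]
scene vblocks 0.85 [417.6 157.5] 973 [417.41 156.96]
scene vblocks 0.82 [338.8 196.7] 1187 [339.57 194.29]
scene wheel 0.92 [242.2 211.6] 461 [241.57 207.05]
scene chock 0.86 [242.8 219.3] 321 [243.69 219.28]
scene axle_mid 0.64 [234.  209.3] 245 [240.69 207.4 ]
scene axle_mid 0.42 [165.5 231.4] 483 [165.71 231.55]
scene spigot_a 0.66 [234.4 209.2] 245 [239.46 207.68]
```

```bash
python3 -c "
import cv2,numpy as np
L=[cv2.resize(cv2.imread('pics/'+n),(400,270)) for n in ['tv.png','tw.png','sv.png','sw.png']]
cv2.imwrite('pics/m4.png',np.vstack([np.hstack(L[:2]),np.hstack(L[2:])]))"
```

```text
(no output)
```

View pics/m4.png

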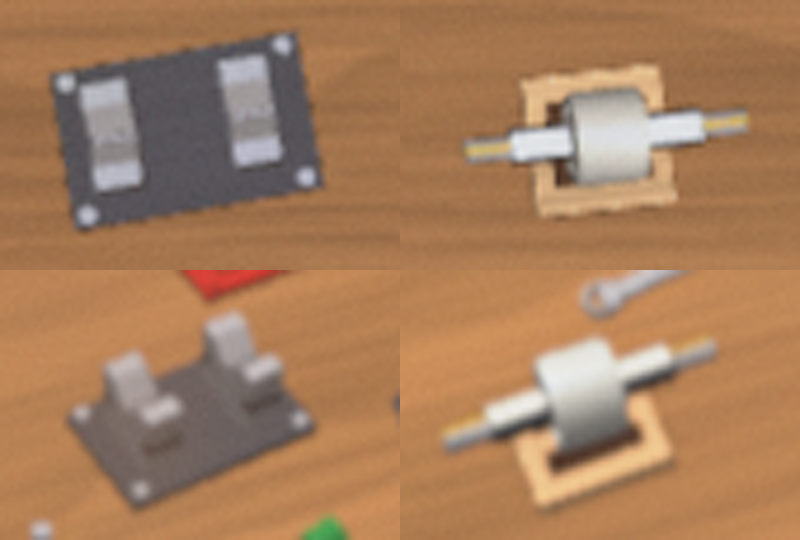

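```bash
cat >> h.py <<'E'
def rect(n,im,c,z,w=0.3,r=0.001):
    N=int(w/r); src=np.float32([[0,0],[N,0],[N,N],[0,N]])
    W=[[c[0]-w/2+q[1]*r,c[1]-w/2+q[0]*r,z] for q in src]   # row->x, col->y
    H=cv2.getPerspectiveTransform(src,np.float32(proj(n,W)))
    return cv2.warpPerspective(im,H,(N,N),flags=cv2.INTER_CUBIC|cv2.WARP_INVERSE_MAP)
E
python3 - <<'E'
from h import *
I={"top":np.load("top0.npy"),"scene":np.load("scene0.npy")}
cv_=ray("top",(277.5,207),0.01); cw=ray("top",(389,213),0.047)
print(cv_,cw, ray("scene",(340,196),.01))
for n in I:
    a=rect(n,I[n],cv_,0.01); b=rect(n,I[n],cw,0.047); t=rect(n,I[n],cv_,0.066)
    cv2.imwrite(f"pics/r_{n}.png",np.hstack([a,t,b])[40:260])
    hsv=cv2.cvtColor(a,cv2.COLOR_BGR2HSV)
    m=(hsv[...,1]<90).astype(np.uint8)
    k,l,s,_=cv2.connectedComponentsWithStats(m); i=l[150,150]; mm=(l==i).astype(np.uint8)
    cs=cv2.findContours(mm,0,1)[0]; c=max(cs,key=cv2.contourArea)
    print(n,"plate",cv2.minAreaRect(c), s[i])
    for nm,img,cc in (("b",b,cw),):
        hsv=cv2.cvtColor(img,cv2.COLOR_BGR2HSV); print(hsv[150,::15,1])
E
```

```text
[0.5396941  0.19337647 0.01      ] [ 0.50789668 -0.17571675  0.047     ] [0.54886272 0.19578341 0.01      ]
top plate ((152.4423065185547, 153.2884521484375), (111.2553939819336, 170.65304565429688), 81.32682800292969) [   61    87   183   134 18644]
[138 135 137 132 119  85  14   9   2   5   6   2   9   8   7  56  44 125
 137 138]
scene plate ((158.85543823242188, 137.96499633789062), (147.4854278564453, 185.84292602539062), 81.36286163330078) [   63    53   187   171 22171]
[142 142 140 141 142 131  37   6   9  11  12  17  17  18  15  14  16  78
 137 138]
```

View pics/r_top.png

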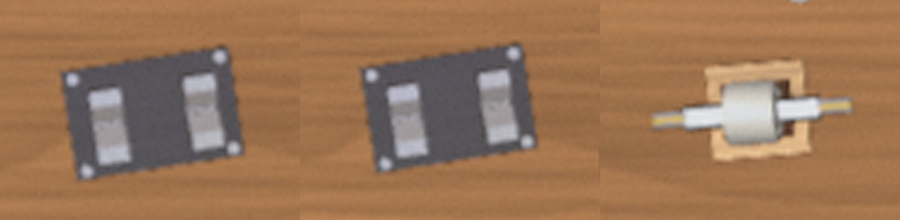

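View pics/r_scene.png

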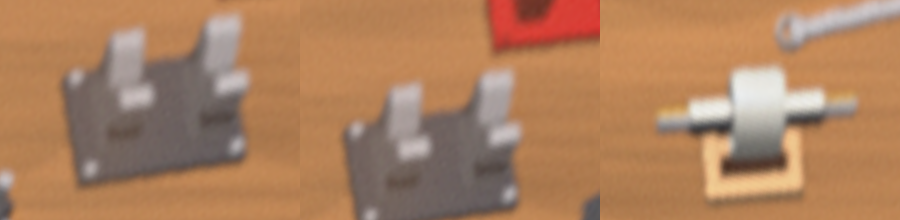

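```bash
cat >> h.py <<'E'
from scipy.spatial.transform import Rotation as Ro
def orient(yaw,tilt=0.,flip=False):
    """fingers down; jaw across axle of yaw; tilt>0: gripper body leans toward +jaw(x) side"""
    j=np.array([np.cos(yaw),np.sin(yaw),0]); a=np.array([-np.sin(yaw),np.cos(yaw),0])
    y=np.array([0,0,-1.]); z=-j if flip else j
    R=np.c_[np.cross(y,z),y,z]
    R=Ro.from_rotvec(a*tilt).as_matrix()@R
    return R, Ro.from_matrix(R).as_quat(scalar_first=True)
def tcp(P,R,d=0.019): return np.array(P)+R[:,1]*d
E
python3 - <<'E'
from h import *
I={"top":np.load("top0.npy"),"scene":np.load("scene0.npy")}
cw=np.array([.5079,-.1757])
for n in I:
    b=rect(n,I[n],cw,0.047); hsv=cv2.cvtColor(b,cv2.COLOR_BGR2HSV).astype(int)
    # column-wise profile about axle
    pts=[];yel=[]
    for col in list(range(58,80))+list(range(222,246)):
        s=hsv[95:185,col,1]; 
        m=np.where((hsv[95:185,col,1]<100))[0]
        d=np.abs(b[95:185,col].astype(float)-b[np.r_[85:95],col].mean(0)).sum(1)
        # whole spigot (incl. yellow): differs from wood
        w=np.where(d>60)[0]
        if len(w): pts.append((col,95+w.min(),95+w.max()))
    print(n,pts[::3])
    crop(b,40,95,260,175,3,f"rw_{n}.png")
E
python3 -c "
import cv2,numpy as np
cv2.imwrite('pics/rw.png',np.vstack([cv2.imread('pics/rw_%s.png'%n) for n in('top','scene')]))"
```

```text
top [(58, np.int64(153), np.int64(169)), (61, np.int64(153), np.int64(168)), (64, np.int64(152), np.int64(167)), (67, np.int64(152), np.int64(167)), (70, np.int64(152), np.int64(166)), (73, np.int64(152), np.int64(166)), (76, np.int64(152), np.int64(166)), (79, np.int64(147), np.int64(165)), (224, np.int64(139), np.int64(153)), (227, np.int64(139), np.int64(153)), (230, np.int64(139), np.int64(153)), (233, np.int64(138), np.int64(153)), (236, np.int64(138), np.int64(153)), (239, np.int64(138), np.int64(153)), (242, np.int64(138), np.int64(153)), (245, np.int64(138), np.int64(152))]
scene [(58, np.int64(158), np.int64(175)), (61, np.int64(155), np.int64(175)), (64, np.int64(153), np.int64(176)), (67, np.int64(153), np.int64(175)), (70, np.int64(153), np.int64(175)), (73, np.int64(152), np.int64(175)), (76, np.int64(151), np.int64(174)), (79, np.int64(151), np.int64(173)), (224, np.int64(131), np.int64(164)), (227, np.int64(138), np.int64(162)), (230, np.int64(141), np.int64(159)), (233, np.int64(139), np.int64(158)), (236, np.int64(139), np.int64(158)), (239, np.int64(138), np.int64(158)), (242, np.int64(137), np.int64(157)), (245, np.int64(138), np.int64(157))]
```

View pics/rw.png

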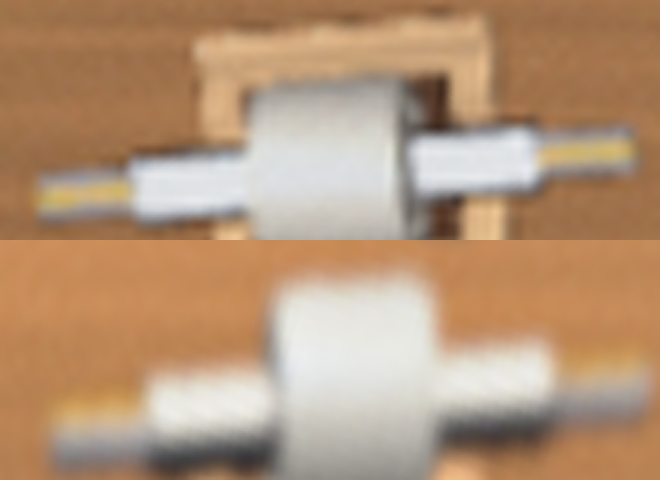

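Run:
```python
from h import *
V=np.array([.543,.1958,.0637]); yv=np.radians(8.67); a=np.array([-np.sin(yv),np.cos(yv),0])
W=np.array([.5107,-.1734,.047]); yw=np.radians(4.7)
for fl in (0,1):
    R,q=orient(yw,0,fl); 
    for z in (.05,.2): print("wheel",fl,np.round(arm.inverse_kinematics(tcp(W*[1,1,0]+[0,0,z],R),q),2))
    R,q=orient(yv,0,fl); print("V",fl,np.round(arm.inverse_kinematics(tcp(V+[0,0,.05],R),q),2))
    for s in (-1,1):
        for t in range(-90,91,15):
            R,q=orient(yv,np.radians(t),fl); r=arm.inverse_kinematics(tcp(V+a*.083*s,R),q)
            print(fl,s,t,None if r is None else np.round(r,2))
```

```text
wheel 0 [-0.4   0.49  1.71 -0.    0.95 -0.48]
wheel 0 [-0.4   0.3   1.58 -0.    1.26 -0.48]
V 0 [ 0.28  0.47  1.56 -0.    1.11  0.13]
0 -1 -90 None
0 -1 -75 None
0 -1 -60 None
0 -1 -45 None
0 -1 -30 [ 0.13  0.35  1.99  0.03  0.29 -0.05]
0 -1 -15 [ 0.14  0.41  1.81  0.01  0.66 -0.02]
0 -1 0 [ 0.14  0.52  1.62 -0.    1.   -0.01]
0 -1 15 [ 0.14  0.65  1.42 -0.    1.33 -0.01]
0 -1 30 [ 0.14  0.81  1.21 -0.01  1.64 -0.01]
0 -1 45 [ 0.14  0.97  1.01 -0.01  1.94 -0.01]
0 -1 60 [ 0.14  1.14  0.82 -0.01  2.23 -0.01]
0 -1 75 [ 0.14  1.3   0.65 -0.02  2.5  -0.02]
0 -1 90 [ 0.14  1.44  0.52 -0.02  2.74 -0.02]
0 1 -90 None
0 1 -75 None
0 1 -60 None
0 1 -45 None
0 1 -30 [ 0.49  0.42  1.88 -0.46  0.38  0.73]
0 1 -15 [ 0.45  0.48  1.71 -0.12  0.71  0.38]
0 1 0 [ 0.42  0.58  1.52 -0.    1.04  0.27]
0 1 15 [0.4  0.71 1.32 0.06 1.36 0.22]
0 1 30 [0.37 0.87 1.11 0.11 1.68 0.21]
0 1 45 [0.36 1.03 0.9  0.16 1.98 0.21]
0 1 60 [0.35 1.21 0.69 0.22 2.27 0.25]
0 1 75 [0.34 1.38 0.49 0.34 2.55 0.33]
0 1 90 [0.34 1.54 0.33 0.58 2.79 0.55]Traceback (most recent call last):
  File "<stdin>", line 6, in <module>
    return _wrapfunc(a, 'round', decimals=decimals, out=out)
    return _wrapit(obj, method, *args, **kwds)
    result = getattr(arr, method)(*args, **kwds)
TypeError: unsupported operand type(s) for *: 'NoneType' and 'float'
```

Run:
```python
from h import *
print("dial base",ray("top",(338,131),.055),"dial hd",ray("top",(321,99),.185),"oil",ray("top",(474,201),.13),"angles",ray("top",(217,178),.04))
W=np.array([.5107,-.1734,.047]); yw=np.radians(4.7)
R,q=orient(yw)
arm.reach(tcp(W+[0,0,.12],R),q)
print(arm.get_time(),arm.get_position())
im=arm.snapshot("scene"); cv2.imwrite("pics/s1.png",im[120:300,150:420].repeat(2,0).repeat(2,1))
arm.move_straight(tcp(W+[0,0,.02],R),.15)
print(arm.move_straight(tcp(W+[0,0,.002],R),.05,threshold=8))
print(arm.get_time(),arm.get_position(),arm.get_contact_force())
im=arm.snapshot("scene"); cv2.imwrite("pics/s2.png",im[150:270,170:320].repeat(4,0).repeat(4,1))
```

```text
dial base [ 0.78631185 -0.01568865  0.055     ] dial hd [0.85558558 0.04274697 0.185     ] oil [ 0.5330737  -0.42969881  0.13      ] angles [0.63848619 0.39142128 0.04      ]
2.2417 [ 0.51049861 -0.17425892  0.14813989]
False
3.6167 [ 0.51064054 -0.17335081  0.02985414] [0.35221159 0.33966536 0.34566036]
```

View pics/s2.png

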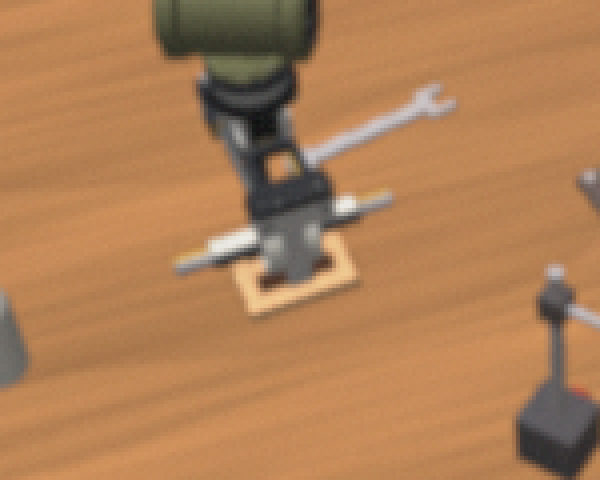

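Run:
```python
from h import *
arm.set_gripper(.055); print(arm.get_finger_gap(),arm.get_contact_force(),arm.get_moment(),arm.get_time())
p=arm.get_position()
arm.move_straight(p+[0,0,.02],.06); print(arm.get_finger_gap(),arm.get_contact_force(),arm.get_moment())
arm.move_straight(p+[0,0,.12],.15); print(arm.get_finger_gap(),arm.get_contact_force(),arm.get_time(),arm.get_position())
im=arm.snapshot("top"); np.save("top1.npy",im); crop(im,340,160,440,250,6,"t3.png")
im=arm.snapshot("scene"); crop(im,190,120,320,240,5,"s3.png")
```

```text
0.0636306573451319 [ 3.87103977  0.20714873 -0.78710223] [ 0.06641121 -0.92195542 -0.03618692] 4.2583
0.06339893776708233 [-0.07218849 -0.24822514 -8.58351599] [-0.05186937 -0.10002192  0.02433812]
0.06342402868158091 [ 0.43718414  1.0407092  -8.48359835] 5.5583 [ 0.51062303 -0.17322678  0.14908319]
```

View pics/s3.png

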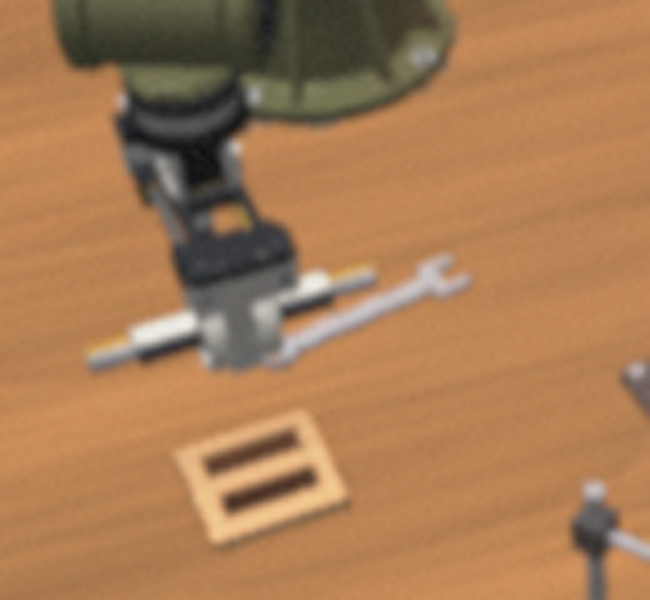

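View pics/t3.png

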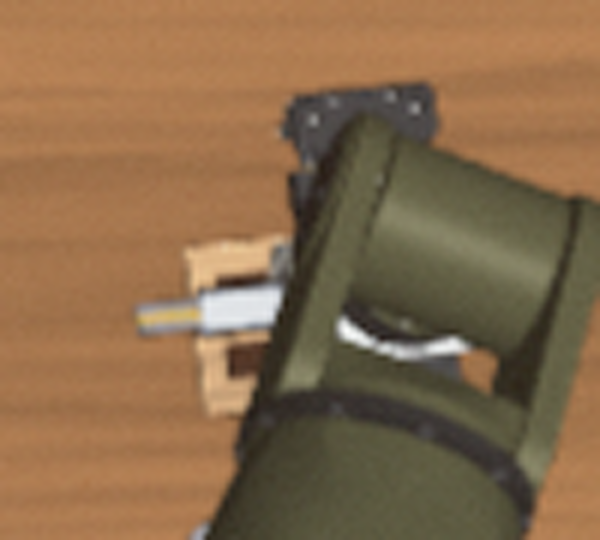

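Run:
```python
from h import *
V=np.array([.543,.1958,.0637]); yv=np.radians(8.67)
print(np.mean([arm.get_moment() for _ in range(10)],0),np.mean([arm.get_contact_force() for _ in range(10)],0),arm.get_time())
R,q=orient(yv)
arm.reach(tcp(V+[0,0,.10],R,.017),q)
print(arm.get_time(),arm.get_position(),arm.get_finger_gap())
arm.move_straight(tcp(V+[0,0,.03],R,.017),.1)
arm.sleep(.2)
print(np.mean([arm.get_moment() for _ in range(10)],0),np.mean([arm.get_contact_force() for _ in range(10)],0),arm.get_time())
im=arm.snapshot("scene"); np.save("scene4.npy",im); crop(im,270,120,420,230,5,"s4.png")
im=arm.snapshot("top"); np.save("top4.npy",im); crop(im,225,150,345,250,5,"t4.png")
```

```text
[-0.09008797 -0.05005928  0.00245461] [-0.1618133   0.59396466 -7.29159911] 5.6583
7.0417 [0.54330528 0.19475651 0.14668317] 0.0635220292327593
[-0.04722815 -0.06177871  0.0559687 ] [ 0.16066537  0.95187281 -6.8990503 ] 8.0917
```

View pics/s4.png

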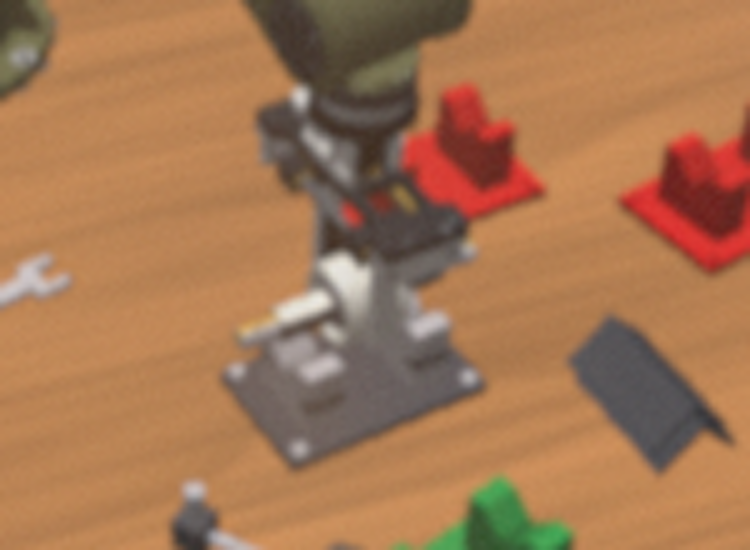

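View pics/t4.png

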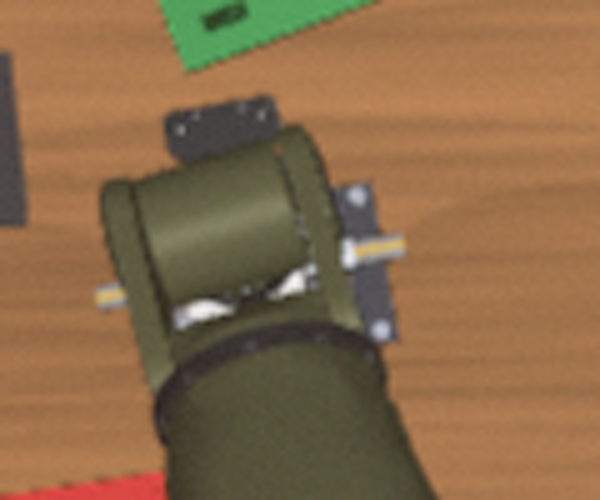

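Run:
```python
from h import *
V=np.array([.543,.1958,.0637]); yv=np.radians(8.67)
A=ray("top",(305.6,198.8),.0937);B=ray("top",(244.4,209.4),.0937)
m=(A+B)/2; d=B-A; print(A,B,m,np.linalg.norm(d),np.degrees(np.arctan2(-d[0],d[1])))
print((m-V)@[np.cos(yv),np.sin(yv),0],(m-V)@[-np.sin(yv),np.cos(yv),0])
I=np.load("top4.npy"); b=rect("top",I,V,.0937); cv2.imwrite("pics/r4.png",cv2.resize(b[75:225],None,fx=2.6,fy=2.6))
# tops of blocks in initial image at z=.066, offsets from the plate-centre est
b=rect("top",np.load("top0.npy"),V,.066); 
R=cv2.getRotationMatrix2D((150,150),-8.67,1); b=cv2.warpAffine(b,R,(300,300)); cv2.imwrite("pics/r5.png",cv2.resize(b[75:225],None,fx=2.6,fy=2.6))
```

```text
[0.55613124 0.09763739 0.0937    ] [0.52663447 0.29349098 0.0937    ] [0.54138285 0.19556418 0.0937    ] 0.1980623401690268 8.564732853425003
-0.0016342165792531057 1.0653177560357103e-05
```

View pics/r4.png

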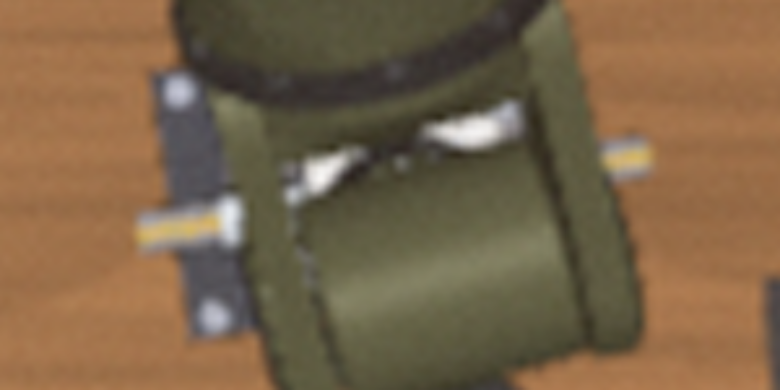

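View pics/r5.png

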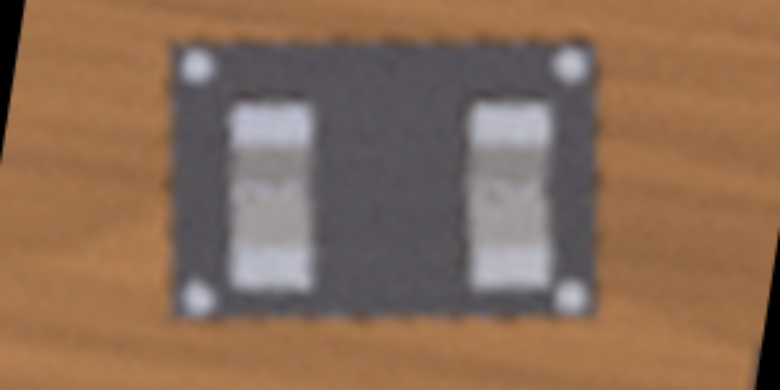

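Run:
```python
from h import *
V=np.array([.5435,.1958,.0637]); yv=np.radians(8.67)
R,q=orient(yv); j=R[:,2]; a=np.array([-np.sin(yv),np.cos(yv),0])
F=lambda: np.mean([arm.get_contact_force() for _ in range(10)],0)
arm.move_straight(tcp(V+[0,0,.012],R,.017),.06); arm.sleep(.2)
f0=F(); m0=np.mean([arm.get_moment() for _ in range(10)],0)
hit=arm.move_straight(tcp(V+[0,0,-.004],R,.017),.015,threshold=4)
arm.sleep(.1); f=F()-f0; p=arm.get_position(); m=np.mean([arm.get_moment() for _ in range(10)],0)-m0
print(hit,p,"axis z",p[2]+.0171,"dF jaw/axle/z",f@j,f@a,f[2],"dM",m@j,m@a,arm.get_finger_gap(),arm.get_time())
```

```text
True [0.54367796 0.19580438 0.04680758] axis z 0.06390757926764329 dF jaw/axle/z 0.51567018948315 -0.3624289329389024 13.27215741976747 dM 0.03838874039814383 -0.07607257733857696 0.06364036857702231 9.7083
```

Run:
```python
from h import *
yv=np.radians(8.67); R,q=orient(yv); j=R[:,2]; a=np.array([-np.sin(yv),np.cos(yv),0])
arm.sleep(.3); arm.set_gripper(.085); print(arm.get_finger_gap(),arm.get_time())
p=arm.get_position()
arm.move_straight(p+[0,0,.1],.2)
# step aside toward -y (spigot b), tilt later
arm.move_straight(p+[0,0,.1]-a*.2-j*.05,.25); print(arm.get_time())
im=arm.snapshot("scene"); np.save("scene6.npy",im); crop(im,290,140,410,230,5,"s6.png")
im=arm.snapshot("top"); np.save("top6.npy",im); 
V=np.array([.5435,.1958,.0637]);b=rect("top",im,V,.0637)
M=cv2.getRotationMatrix2D((150,150),-8.67,1); b=cv2.warpAffine(b,M,(300,300)); cv2.imwrite("pics/r6.png",cv2.resize(b[75:225],None,fx=2.6,fy=2.6,interpolation=2))
print(arm.get_time())
```

```text
0.0848736848665433 10.5583
12.1833
12.2833
```

View pics/s6.png

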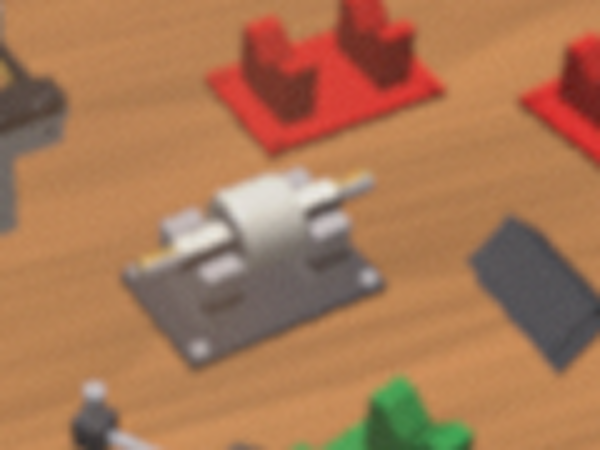

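View pics/r6.png

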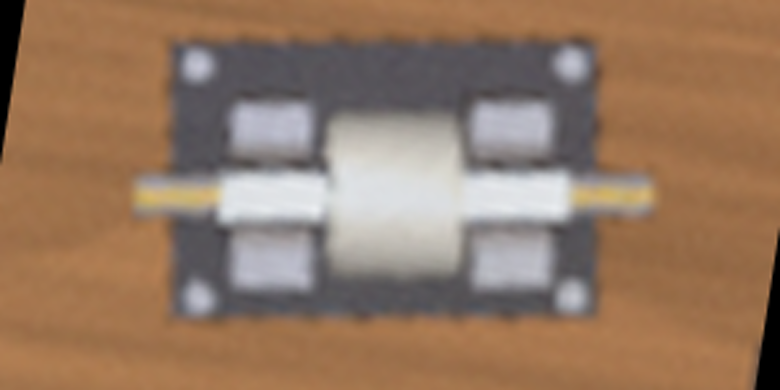

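```bash
cat >> h.py <<'E'
yv=np.radians(8.67); a=np.array([-np.sin(yv),np.cos(yv),0]); jv=np.array([np.cos(yv),np.sin(yv),0])
V=np.array([.5437,.1958,.0638]); PB=V-a*.083
def FM(n=6): return (np.mean([arm.get_contact_force() for _ in range(n)],0),np.mean([arm.get_moment() for _ in range(n)],0))
def show(t,P):
    f,m=FM(); p=arm.get_position(); R=Ro.from_quat(arm.get_orientation(),scalar_first=True).as_matrix()
    g=p-R[:,1]*.019; 
    # moment moved to grasp point (moment ref assumed TCP)
    mg=m+np.cross(p-g,f)
    print(f"{t:6.1f} F x{f@jv:6.1f} a{f@a:6.1f} z{f[2]:6.1f} Ma {m@a:6.2f}/{mg@a:6.2f} err {np.round((g-P)@np.c_[jv,a,[0,0,1]]*1e3,2)} gap {arm.get_finger_gap()*1e3:.2f} t{arm.get_time():.1f}")
E
python3 - <<'E'
from h import *
P=PB
arm.set_gripper(.036)
R,q=orient(yv); arm.move_straight(tcp(P+[0,0,.13],R),.3)
R,q=orient(yv,np.radians(45)); b=-R[:,1]
arm.reach(tcp(P+b*.09,R),q)
print(arm.get_time()); show(45,P)
print(arm.move_straight(tcp(P+b*.003,R),.12,threshold=10)); arm.sleep(.1); show(45,P)
im=arm.snapshot("scene"); crop(im,270,100,420,230,5,"s7.png")
E
```

```text
14.7333
  45.0 F x  -0.2 a   0.5 z   0.4 Ma  -0.37/ -0.36 err [63.72 -0.7  64.37] gap 36.37 t14.7
False
  45.0 F x   0.3 a   0.6 z   0.3 Ma  -0.39/ -0.39 err [ 2.69 -0.04  2.79] gap 35.87 t15.7
```

View pics/s7.png

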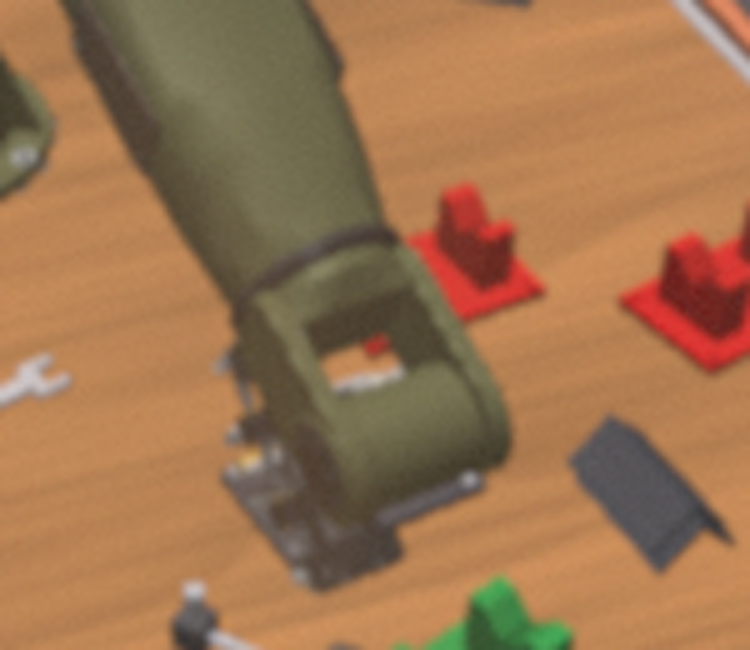

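Run:
```python
from h import *
P=PB
R,q=orient(yv,np.radians(45)); arm.move_straight(tcp(P,R),.05)
arm.set_gripper(.010); arm.sleep(.1); show(45,P)
for t in (40,30,20,10,0,-10,-20,-28):
    R,q=orient(yv,np.radians(t)); arm.move_straight(tcp(P,R),.01,rotation=q); show(t,P)
    f,m=FM(2)
    if np.linalg.norm(f)>45: print("stop"); break
```

```text
45.0 F x   1.2 a  -0.6 z  -1.0 Ma  -0.69/ -0.72 err [ 0.08  0.01 -0.03] gap 15.32 t16.6
  40.0 F x   0.4 a  -0.3 z  -2.8 Ma  -0.68/ -0.72 err [-0.19  0.    0.32] gap 15.00 t16.9
  30.0 F x   2.6 a  -0.2 z   0.3 Ma  -0.53/ -0.57 err [-0.02 -0.01 -0.02] gap 15.02 t17.4
  20.0 F x   1.8 a   0.5 z   1.6 Ma  -0.46/ -0.48 err [ 0.12 -0.01 -0.13] gap 15.18 t17.9
  10.0 F x   1.7 a   0.2 z   0.6 Ma  -0.47/ -0.50 err [ 0.14 -0.02 -0.12] gap 15.33 t18.3
   0.0 F x   1.9 a   0.9 z   0.1 Ma  -0.32/ -0.36 err [ 0.14 -0.02 -0.12] gap 15.46 t18.8
 -10.0 F x   1.4 a  -0.9 z   1.0 Ma  -0.29/ -0.32 err [ 0.12 -0.03 -0.13] gap 14.99 t19.3
 -20.0 F x   2.1 a  -0.4 z   0.0 Ma  -0.28/ -0.32 err [ 0.15 -0.03 -0.09] gap 15.58 t19.8
 -28.0 F x   2.4 a   0.7 z  -0.3 Ma  -0.26/ -0.29 err [ 0.18 -0.01 -0.12] gap 15.18 t20.2
```

Run:
```python
from h import *
P=PB
R,q=orient(yv,np.radians(-28)); b=-R[:,1]
arm.set_gripper(.036); arm.move_straight(tcp(P+b*.09,R),.2)
R,q=orient(yv,0); arm.reach(tcp(P+[0,0,.10]-a*.14-jv*.05,R),q); print(arm.get_time())
im=arm.snapshot("scene"); crop(im,290,140,410,230,5,"s8.png")
im=arm.snapshot("top"); np.save("top8.npy",im); 
b=rect("top",im,V,.0637)
M=cv2.getRotationMatrix2D((150,150),-8.67,1); b=cv2.warpAffine(b,M,(300,300)); cv2.imwrite("pics/r8.png",cv2.resize(b[75:225],None,fx=2.6,fy=2.6,interpolation=2))
```

```text
22.0333
```

View pics/s8.png

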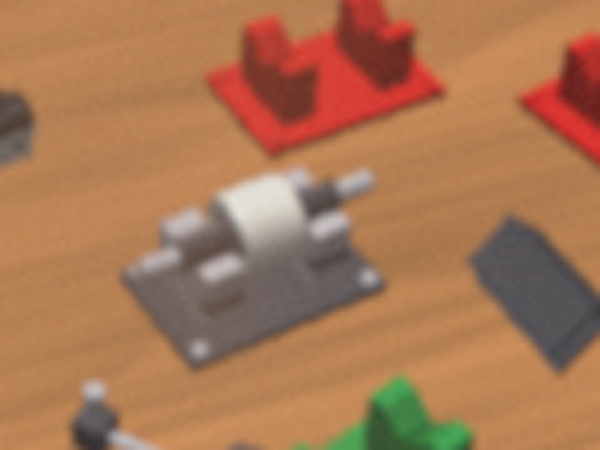

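View pics/r8.png

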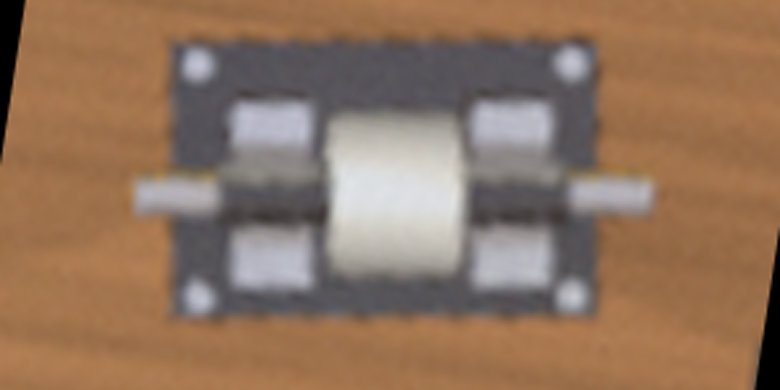

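Run:
```python
from h import *
for n in ("top6","top8"):
    b=rect("top",np.load(n+".npy"),V,.0637,r=.0005)
    b=cv2.warpAffine(b,cv2.getRotationMatrix2D((300,300),-8.67,1),(600,600)).astype(float)
    for c0,c1 in ((110,160),(445,490)):
        s=b[260:340,c0:c1].mean(1); yel=(s[:,1]+s[:,2])/2-s[:,0]
        print(n,c0); print(np.c_[np.arange(260,340)/2-150,s.round(),yel.round()][15:65:1 if n=="top6" else 2].astype(float).round(1).tolist()[::2])
```

```text
top6 110
[[-12.5, 79.0, 92.0, 113.0, 23.0], [-11.5, 80.0, 92.0, 111.0, 22.0], [-10.5, 85.0, 94.0, 111.0, 18.0], [-9.5, 94.0, 101.0, 115.0, 14.0], [-8.5, 109.0, 112.0, 122.0, 9.0], [-7.5, 125.0, 124.0, 132.0, 3.0], [-6.5, 138.0, 136.0, 142.0, 1.0], [-5.5, 147.0, 148.0, 155.0, 4.0], [-4.5, 150.0, 159.0, 169.0, 14.0], [-3.5, 145.0, 168.0, 182.0, 30.0], [-2.5, 136.0, 174.0, 194.0, 48.0], [-1.5, 126.0, 178.0, 203.0, 65.0], [-0.5, 118.0, 180.0, 207.0, 76.0], [0.5, 116.0, 180.0, 206.0, 77.0], [1.5, 118.0, 177.0, 201.0, 71.0], [2.5, 124.0, 171.0, 191.0, 57.0], [3.5, 130.0, 162.0, 178.0, 40.0], [4.5, 131.0, 150.0, 162.0, 24.0], [5.5, 127.0, 136.0, 147.0, 15.0], [6.5, 118.0, 124.0, 136.0, 12.0], [7.5, 107.0, 113.0, 128.0, 14.0], [8.5, 95.0, 105.0, 122.0, 18.0], [9.5, 86.0, 99.0, 119.0, 23.0], [10.5, 81.0, 95.0, 117.0, 25.0], [11.5, 80.0, 95.0, 117.0, 26.0]]
top6 445
[[-12.5, 77.0, 100.0, 133.0, 39.0], [-11.5, 78.0, 99.0, 130.0, 36.0], [-10.5, 84.0, 101.0, 128.0, 31.0], [-9.5, 95.0, 107.0, 129.0, 23.0], [-8.5, 110.0, 116.0, 132.0, 14.0], [-7.5, 125.0, 126.0, 137.0, 6.0], [-6.5, 137.0, 136.0, 14
[... 825 characters left out ...]
 179.0, -3.0], [-0.5, 185.0, 178.0, 181.0, -5.0], [1.5, 176.0, 171.0, 175.0, -3.0], [3.5, 159.0, 156.0, 161.0, -0.0], [5.5, 132.0, 133.0, 142.0, 5.0], [7.5, 106.0, 113.0, 128.0, 14.0], [9.5, 87.0, 99.0, 120.0, 23.0], [11.5, 80.0, 95.0, 117.0, 25.0]]
top8 445
[[-12.5, 75.0, 104.0, 137.0, 45.0], [-10.5, 72.0, 108.0, 139.0, 51.0], [-8.5, 91.0, 123.0, 146.0, 43.0], [-6.5, 129.0, 144.0, 158.0, 22.0], [-4.5, 164.0, 165.0, 172.0, 4.0], [-2.5, 183.0, 176.0, 180.0, -5.0], [-0.5, 184.0, 177.0, 181.0, -5.0], [1.5, 174.0, 169.0, 173.0, -3.0], [3.5, 154.0, 151.0, 158.0, 1.0], [5.5, 126.0, 128.0, 139.0, 8.0], [7.5, 97.0, 108.0, 128.0, 21.0], [9.5, 77.0, 98.0, 126.0, 35.0], [11.5, 73.0, 97.0, 128.0, 40.0]]
```

Run:
```python
from h import *
P=PB
R,q=orient(yv); arm.move_straight(tcp(P+[0,0,.13],R),.3)
R,q=orient(yv,np.radians(45)); b=-R[:,1]
arm.reach(tcp(P+b*.09,R),q)
arm.move_straight(tcp(P,R),.12,threshold=12); show(45,P)
arm.set_gripper(.010); arm.sleep(.1); show(45,P)
for t in (40,30,20,10,0,-4,-8,-11,-14,-17):
    R,q=orient(yv,np.radians(t)); arm.move_straight(tcp(P,R),.01,rotation=q)
    if t<0: arm.sleep(.1)
    show(t,P)
    f,m=FM(2)
    if np.linalg.norm(f)>45: print("stop"); break
```

```text
45.0 F x   1.2 a  -0.7 z   0.9 Ma  -0.37/ -0.37 err [ 0.62 -0.05  1.06] gap 36.07 t24.7
  45.0 F x   2.1 a  -0.4 z  -0.8 Ma  -0.72/ -0.75 err [ 0.19 -0.01  0.04] gap 15.23 t25.2
  40.0 F x   4.1 a   0.3 z   3.3 Ma  -0.48/ -0.50 err [-0.21  0.01  0.3 ] gap 15.29 t25.6
  30.0 F x   3.4 a   0.0 z   1.3 Ma  -0.57/ -0.62 err [ 0.03 -0.02 -0.02] gap 15.09 t26.0
  20.0 F x   1.6 a  -0.0 z   0.3 Ma  -0.48/ -0.51 err [-0.05  0.   -0.3 ] gap 14.93 t26.5
  10.0 F x   0.3 a   0.7 z  -2.7 Ma  -0.11/ -0.13 err [-0.17  0.   -0.44] gap 15.17 t27.0
   0.0 F x  -2.1 a  -0.4 z  -3.0 Ma   0.18/  0.22 err [ 0.08  0.01 -0.19] gap 15.04 t27.5
  -4.0 F x  -3.2 a   1.2 z  -1.6 Ma   0.58/  0.64 err [ 0.17 -0.01 -0.2 ] gap 15.34 t27.9
  -8.0 F x  -3.5 a   1.1 z  -2.9 Ma   0.47/  0.54 err [ 0.26  0.   -0.03] gap 14.84 t28.2
 -11.0 F x  -1.6 a  -0.0 z  -2.7 Ma   0.45/  0.49 err [ 0.25 -0.01  0.02] gap 15.24 t28.6
 -14.0 F x  -1.1 a   0.9 z  -3.5 Ma   0.57/  0.61 err [0.24 0.01 0.08] gap 15.23 t28.9
 -17.0 F x  -2.5 a  -0.1 z  -3.5 Ma   0.74/  0.80 err [0.27 0.01 0.14] gap 15.09 t29.3
```

Run:
```python
from h import *
R,q=orient(yv,np.radians(-17))
for k in (1,2,2.8):
    P=PB+(-jv-[0,0,1])*k*1e-3
    h=arm.move_straight(tcp(P,R),.008,threshold=10); arm.sleep(.1); show(k,P)
    if h: print("hit"); break
im=arm.snapshot("scene"); crop(im,290,140,410,230,5,"s9.png")
```

```text
1.0 F x  -1.5 a  -0.8 z  -2.9 Ma   0.45/  0.49 err [ 0.13 -0.05  0.07] gap 15.27 t29.7
   2.0 F x  -1.1 a  -1.0 z  -3.1 Ma   0.34/  0.38 err [ 0.06 -0.03  0.05] gap 14.95 t30.1
   2.8 F x   0.9 a  -0.3 z  -0.7 Ma  -0.11/ -0.13 err [ 0.28 -0.04  0.21] gap 15.06 t30.5
```

Run:
```python
from h import *
P=PB+(-jv-[0,0,1])*2.8e-3
R,q=orient(yv,np.radians(-17)); b=-R[:,1]
arm.set_gripper(.036); arm.move_straight(tcp(P+b*.09,R),.15)
R,q=orient(yv,0); arm.reach(tcp(PB+[0,0,.12]-a*.14-jv*.05,R),q); arm.sleep(.5); print(arm.get_time())
im=arm.snapshot("scene"); np.save("scene10.npy",im); crop(im,290,140,410,230,5,"s10.png")
im=arm.snapshot("top"); np.save("top10.npy",im)
for n in ("top8","top10"):
    b=rect("top",np.load(n+".npy"),V,.0637,r=.0005)
    b=cv2.warpAffine(b,cv2.getRotationMatrix2D((300,300),-8.67,1),(600,600)); cv2.imwrite(f"pics/r_{n}.png",cv2.resize(b[175:425],None,fx=1.3,fy=1.1))
    b=b.astype(float)
    for c0,c1 in ((110,160),(445,490)):
        s=b[260:340,c0:c1].mean(1)[:,0]; i=np.arange(80)/2-20; w=np.clip(s-110,0,None); w[(i<-14)|(i>14)]=0
        print(n,(w*i).sum()/w.sum())
    r=b[290:310].mean(0)[:,0]; 
cv2.imwrite("pics/r10.png",np.vstack([cv2.imread("pics/r_top8.png"),cv2.imread("pics/r_top10.png")]))
```

```text
33.0167
top8 -0.3292661568100881
top8 -0.7344009374084561
top10 -3.7968643626606857
top10 -4.126787222490347
```

View pics/r10.png

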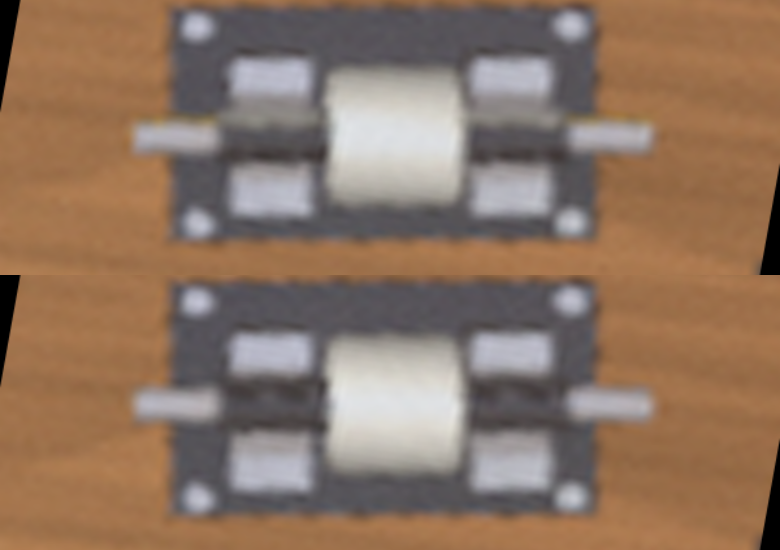

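View pics/s10.png

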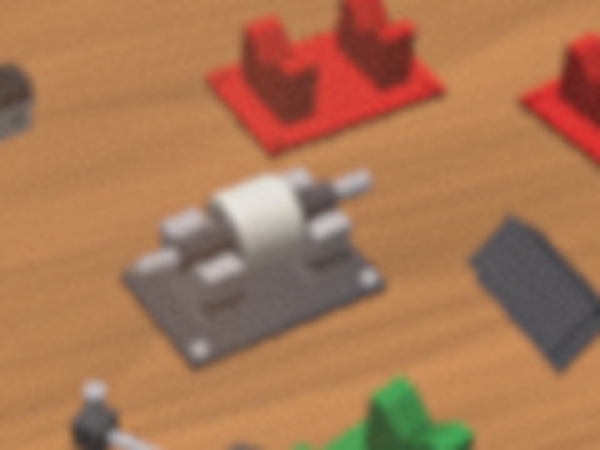

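Run:
```python
from h import *
print(arm.get_contact_force(),arm.get_time()); arm.job_done(); print(arm.get_time())
```

```text
[-0.36737213  0.68964512 -0.09323261] 33.1167
the job is handed in; nothing more can be done
the job is handed in; nothing more can be done
```

The wheel unit is on the grey V-blocks with its flat turned onto the flank nearer the robot. It is let go, and I handed the job in at 33 s. No verdict came back.

**What I did**
- I lifted the unit by the rim and lowered it into the V. Contact came at an axis height of 63.9 mm, with 0.5 N of sideways force.
- I then turned the axle by the thin end on its -y side in two grips, about 73° and 62°. As the flat came on, I followed the axle down 2.8 mm before opening, and the grip forces fell to about 1 N there.

**Last checks from the top camera**
- **Seating:** both axle ends moved about 3.4 mm towards the flank, equally, so the axle is straight across the blocks. I expected about 2.8 mm; parallax from the drop and the paint line going out of view likely explain the rest.
- **Centring:** just after placing, the axle was about 1.5 mm off the middle along its length, against the 5.5 mm allowed. The ends had not moved along that direction in the last picture.
- **Bystanders:** I passed none of them closely, and those visible in the last picture looked unmoved. I did not measure them.
- **Flat angle:** I judged it from the seating forces and the shift, not by measuring it directly.
- **Camera disagreement:** the two cameras differed by about 4 mm in y. It was the same for the wheel and the blocks, so it cancels out in the placing.

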